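# Complete a card-catalogue tray

### The job

Take the guide board with the broad tab out of the desk rack and slide it, tab up, into the empty slot of the catalogue tray until it stands fully down in it. Then press the small label block, label up, into the recess in the top of the tray's head until it is flush. Leave the narrow-tabbed board and the stamp where they are.

Things in the scene. Friction and masses are not known exactly. Their poses are not given: they have to be found in the camera images.
- broad_board: Guide board to be filed: plywood, 9 mm thick (x), 120 wide (y), 80 high (z), plus a tab 50 mm wide and 35 high centred on its top edge (115 high in all, tab also 9 thick); about 80 g. Front and back alike. Origin: centre of its underside, z up. Starts upright in one of the two rack slots.
- narrow_board: The other guide board, to stay in the rack: the same (origin too) but its tab is only 20 mm wide.
- rack: Fixed dark steel desk rack, 120 (x) by 130 (y) by 45 mm high; two parallel slots 12 mm wide along its y at x = -32 and +32 mm, open at both ends, their floor 12 mm and the top of their walls 45 mm above the table. Origin: centre of its underside, z up.
- tray: Fixed open wooden tray, 272 mm long (x, -137 to 135) and 156 wide (y). Its head is a solid block, x -137 to -87, 90 mm high; other walls 60 mm high, floor 8 mm thick. Behind the head, in any order, at x = -40, 28, 96: the slot cradle and two fixed card packs (52 mm in x, 125 wide, top 81 mm above the table). Origin: centre of the underside, z up.
- slot: Wooden cradle fixed in the tray, axes as the tray's: a vertical groove at each side of the tray, the two making the only empty slot, 12 mm wide (x), 126 mm long (y), open at the top. Groove lips rounded, 57 mm above the origin; slot floor 4 mm above the origin. Origin: underside centre, 8 mm above the table, under the middle of the slot, z up.
- label_block: Label block: wooden block with a white paper label on its top, 28 (x) by 50 (y) by 26 mm high (z), about 60 g. Origin: centre of its underside, z up. Starts lying label up on the table on the robot's side of the rack.
- recess (a point): Centre of the recess mouth in the top of the tray's head, 90 mm above the table, axes as the tray's. The recess is 31 mm in x, 53 mm in y, 26 mm deep with a flat floor: the label block (long side along y, either way round) fits loosely and is flush when it stands on the recess floor.
- stamp: Dark wooden stamp with a knob, upright, 34 mm across, 74 mm high, on the table between rack and tray. Origin: centre of its underside.
There are look-alikes about, which are no part of the job. Leave any blue, purple or turquoise look-alike of the broad_board alone.

How it is judged:
By the outcome, as a careful person would: the job done as asked, in the order asked, and still so for the second after the job is handed in, with the robot touching nothing.
It also fails if it takes over 67 s, if anything falls off the work surface, if the arm or the gripper's body presses on something with over 40 N, if the wrist force passes 120 N, or if a joint passes its speed limit or range.

### The arm

A 7-joint arm with a two-finger parallel gripper is mounted at the origin on the work surface. World frame = base frame: x ahead of the robot, y to its left, z up, the work surface at z = 0. Lengths are in mm, angles in rad, forces in N, time in s.
With the tool pointing down it reaches from about 425 to 1025 mm from the base axis. Payload 9.4 kg.
Tool frame: the origin (TCP) lies midway between the tips of the shut fingers; the grasp point (between the pads) lies 19 mm behind it (r.grip_depth is the distance from the TCP to the grasp point, in mm); z points along the fingers, y is the line along which they close (so a half turn about z gives the same grasp; the last joint's range is limited). The gripper opens to 85 mm and grips with 20 to 120 N. Pads are 22 mm wide; open, the fingers measure 114 mm over their backs; the gripper's body (76 mm by 85 mm) begins 54 mm behind the grasp point. The pads swing forward as they close: fully open they stand 13 mm farther back than shut.
Start: joints at [-1.411, 0.599, -0.003, 1.599, 0.002, 0.943, -0.08], TCP at [170.084, 704.766, 231.275] pointing down, gripper open.
Joint ranges: [-2.57, 2.57], [-0.35, 1.97], [-1.29, 1.29], [0.11, 2.56], [-1.05, 4.19], [0.11, 1.86], [-2.63, 2.63]. Speed limits (rad/s): [2.22, 2.22, 3.01, 3.01, 3.14, 3.14, 3.14].

### API

Orientations are given as a 3x3 rotation matrix whose columns are the frame's x, y, z axes.
In Python, from workcell import telemetry, vision, finish_job, finder, r gives the robot as it stands. The module is installed in compiled form; this text tells all that it offers.
- The arm moves only by the tool drive_tool, never from a script. Its argument "plan" is a list of rows, each a list of 2 entries, a list of its own where there are three numbers: the shift along the tool's x, y, z in units of 0.15 m (1.0 is 0.15 m), then the turn about the tool's z in units of pi rad (1.0 is pi rad). In form: [[[x, y, z], twist], ...]. A call has 1 to 20 rows; each row shifts and turns the commanded pose from where the row before left it, along the tool's axes as they then stand; what a row does not reach is not made up. A row lasts 1/8 s, in which the tool goes at most 62.5 mm and 10.7 degrees, less where a joint would pass 70% of its speed; a pose out of reach is approached as far as the arm can. A call with a number of a shift or a turn outside -1 to 1 is refused whole. A call with a gripper value outside its range is refused whole. "gripper" is the opening, from -1 (shut) to 1 (fully open), set as the call begins (left out, the last holds). The fingers move at their own pace and stop on an object; "newtons" is the grip in N (left out, the last holds). Time passes only in rows, so rows that do not move let the fingers close. It gives the time, the measured TCP pose, the force, the opening and the grip force at its end, in the units of the state.
- telemetry.observe(): the state, without advancing time (a new reading comes with each control period).
- vision.capture(name): name is "scene" or "top"; returns (picture, depth): 420x560x3 uint8, red, green, blue; 420x560 float32, mm along the optical axis (not along the pixel's ray), 0 where there is no reading.
- vision.camera_params(name): a dict with "intrinsics" (3x3 intrinsics, pixels), "R" (3x3) and "t" (3): a world point X has camera coordinates R X + t. Camera axes: x right, y down, z forward; pixel columns grow to the right and rows downward; lengths in mm; the calibration is good to about 2 mm. A picture is of the moment at which its call begins. camera_params takes no time and is no camera call.
- finish_job(): hands the job in; it is judged then, once.
Trained networks look in the newest picture that a camera, given by its name, has taken for a name from the list of things; names that differ only in an ending like _2 or _b are one class to them, and where a whole thing is asked for, a point or a joint stands for the part that bears it (a point fixed in the world has none). Each returns a list of dicts, best first, with "p" (0 to 1); they miss things now and then, are a little off and sometimes report something else, mostly with a low value. They report only what shows in the picture. A call takes as long as a camera call. They do not tell look-alikes from the thing itself.
- finder.silhouettes(thing, camera): "region" (420x560 bool, what is visible of it) and "extent" ([left, top, right, bottom] in pixels, round what is visible of it).
The state is a dict: "time": time; "joint_pos": joint angles; "joint_vel": joint speeds; "effort": joint torques, N m; "tcp_pos": TCP position; "tool_rot": TCP orientation; "ft_force": force on the tool from outside, world axes, zero at the start; "torque": the same for the moment, N m; "width": finger opening in mm; "grip_force": force on a finger pad.
Only numpy, scipy, OpenCV 4.12 (cv2) and the standard library are available. Lean on these libraries where they do the work, as an engineer would, in place of code of your own. Each camera call takes 0.05 s, during which the arm holds its last target. There are 200 camera calls.

## Working session

There is one attempt and no reset: what is moved stays moved. The work goes in short steps, Python scripts to look and compute and a tool call to move; the robot and the scene stay as the last step left them, time stands still between calls to the robot, and variables do not carry over. Pictures are saved under pics/ and viewed, at most 10 in all, crops included, and the job is handed in when it is done.

Besides the shell and the picture viewer there is one more tool, called as name(argument=value, ...) on one line, values as JSON. drive_tool: Moves the arm, as the interface text tells. Shifts and turns lie within -1 to 1; 1 stands for 0.15 m of shift or pi rad of turn. Its arguments: {"type":"object","properties":{"plan":{"type":"array","items":{"type":"array"}},"gripper":{"type":"number"},"newtons":{"type":"number"}},"required":["plan"]}

```bash
mkdir -p pics; cat > h.py <<'E'
import numpy as np, cv2
from workcell import telemetry, vision, finish_job, finder, r
def world(cam, depth):
    P=vision.camera_params(cam); K,R,t=map(np.array,(P["intrinsics"],P["R"],P["t"]))
    v,u=np.indices(depth.shape); 
    c=np.stack([(u-K[0,2])/K[0,0]*depth,(v-K[1,2])/K[1,1]*depth,depth],-1)
    return (c-t)@R   # R^T(c-t)
def proj(cam,X):
    P=vision.camera_params(cam); c=np.array(P["R"])@np.array(X)+np.array(P["t"]); q=np.array(P["intrinsics"])@c; return q[:2]/q[2]
E
python3 - <<'E'
from h import *
for cam in ("scene","top"):
    im,d=vision.capture(cam); cv2.imwrite(f"pics/{cam}0.png",im[:,:,::-1]); np.save(f"{cam}_d.npy",d); np.save(f"{cam}_im.npy",im)
    W=world(cam,d); np.save(f"{cam}_W.npy",W)
    P=vision.camera_params(cam); print(cam,"campos",-np.array(P["R"]).T@np.array(P["t"]),(d==0).mean())
    for n in ["broad_board","narrow_board","rack","tray","slot","label_block","stamp"]:
        for o in finder.silhouettes(n,cam)[:4]:
            m=o["region"]&(d>0); p=W[m]
            print(n,round(o["p"],2),np.round(o["extent"]),m.sum(),"med",np.round(np.median(p,0)) if m.any() else "", "z98",np.round(np.percentile(p[:,2],98)) if m.any() else "")
print(r.grip_depth,telemetry.observe())
E
```

```text
scene campos [1124.57363966  216.86974127  795.42908537] 0.003928571428571429
broad_board 0.96 [302. 232. 368. 276.] 1639 med [577. 181.  82.] z98 128.0
broad_board 0.96 [385. 288. 408. 373.] 1248 med [697. 307.  67.] z98 117.0
broad_board 0.88 [393. 210. 459. 261.] 1805 med [470. 347.  58.] z98 116.0
broad_board 0.75 [385. 153. 404. 217.] 392 med [350. 273.  79.] z98 117.0
narrow_board 0.72 [308. 208. 374. 252.] 1174 med [513. 185.  81.] z98 128.0
rack 0.75 [293. 234. 373. 297.] 1844 med [596. 186.  44.] z98 48.0
tray 0.88 [ 94. 157. 233. 299.] 6184 med [ 486. -137.   53.] z98 93.0
tray 0.18 [318. 203. 341. 218.] 248 med [424. 145.  27.] z98 30.0
slot 0.75 [146. 191. 208. 230.] 593 med [ 515. -195.   49.] z98 67.0
label_block 0.66 [318. 204. 343. 217.] 258 med [424. 147.  27.] z98 90.0
stamp 0.85 [225. 253. 240. 288.] 408 med [629.  -7.  23.] z98 74.0
top campos [449.65606992  44.32323194 882.90614731] 0.004119897959183673
broad_board 0.9 [185. 184. 250. 195.] 524 med [570. 173.  91.] z98 127.0
broad_board 0.88 [148. 109. 170. 174.] 875 med [677. 304.  69.] z98 115.0
broad_board 0.7
[... 797 characters left out ...]
array([ 8.76112655e-04,  1.80386096e-05, -4.73376545e-04, -4.80929057e-04,
       -4.32688006e-04,  4.40497037e-04,  8.95417038e-05]), 'effort': array([-9.84398321e-04, -7.76120424e+01,  1.56355977e+00, -2.58376873e+01,
        1.25442445e-02,  2.18455971e-03,  1.22119565e-05]), 'tcp_pos': array([170.05655703, 704.78690769, 231.30163468]), 'tool_rot': array([[-9.72103375e-01,  2.34552826e-01,  3.19002500e-05],
       [ 2.34552827e-01,  9.72103374e-01,  3.61352737e-05],
       [-2.25347101e-05,  4.26095154e-05, -9.99999999e-01]]), 'ft_force': array([ 0.19837188,  0.46528751, -0.75985778]), 'torque': array([-0.00182408,  0.03314547, -0.01384456]), 'grip_force': 0.0, 'width': 85.52354104600093}
```

View pics/scene0.png

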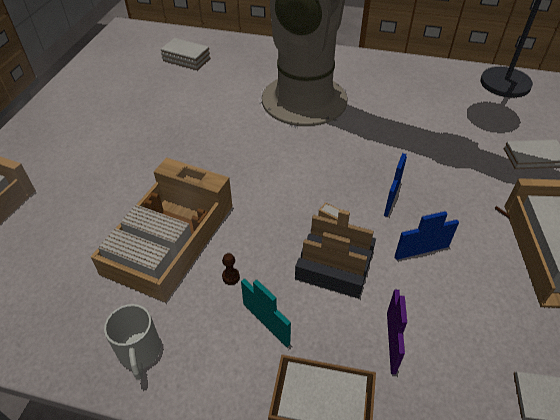

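View pics/top0.png

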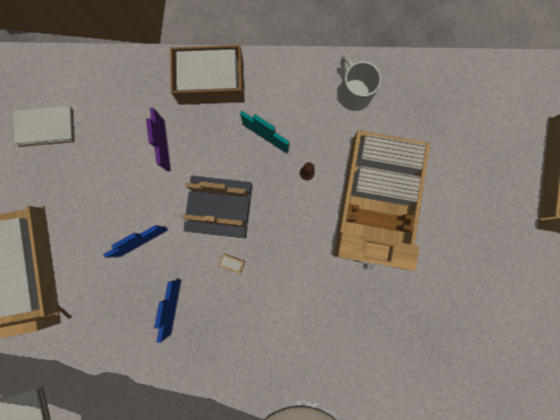

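The rack holds two wood-coloured boards: far one at top (217,187) / scene (335,254), near one at top (213,220) / scene (342,230). The teal, purple and two blue boards are look-alikes. The tray is at top (384,200) with its head toward the robot and the slot next to the head. The label block is at top (232,263). I'll confirm the tab widths in a crop and fit the poses.

```bash
python3 - <<'E'
from h import *
a=np.load("scene_im.npy")[195:300,285:385]; b=np.load("top_im.npy")[170:280,175:260]
A=cv2.resize(a[:,:,::-1],None,fx=4,fy=4,interpolation=3); B=cv2.resize(b[:,:,::-1],(int(85*420/110),420),interpolation=3)
cv2.imwrite("pics/crop1.png",np.hstack([A,B]))
def rect(p):
    (c,s,an)=cv2.minAreaRect(p[:,:2].astype(np.float32)); return np.round(c,1),np.round(s,1),round(an,1)
for cam in("scene","top"):
    W=np.load(f"{cam}_W.npy").reshape(-1,3); x,y,z=W.T
    I=(x>460)&(x<640)&(y>90)&(y<270)
    for nm,m in (("far",x>540),("near",x<=540)):
        t=W[I&m&(z>118)&(z<135)]; b=W[I&m&(z>86)&(z<96)]; print(cam,nm,"tabtop",len(t),rect(t),np.median(t[:,2]).round(1),"shoulder",len(b),rect(b))
    m=I&(z>40)&(z<50); print("rack",m.sum(),rect(W[m]),np.median(z[m]))
    T=(x>320)&(x<660)&(y>-270)&(y<-40)
    m=T&(z>52)&(z<100); print("tray",rect(W[m])); m=T&(z>86)&(z<95)&(x<450); print("head",rect(W[m]),np.median(z[m]))
    m=T&(z>77)&(z<84)&(x>480); print("packs",rect(W[m]))
    m=(x>380)&(x<460)&(y>110)&(y<190)&(z>22)&(z<30); print("label",m.sum(),rect(W[m]),np.median(z[m]))
    m=(x>380)&(x<460)&(y>-210)&(y<-90)&(z>57)&(z<72); print("recess floor",m.sum(),rect(W[m]) if m.any() else "")
E
```

```text
scene far tabtop 196 (array([573.7, 179.8]), array([49.8, 11.7]), 83.9) 126.4 shoulder 315 (array([573.3, 179.8]), array([119.6,  12.5]), 83.9)
scene near tabtop 77 (array([510.9, 183.6]), array([20.1, 12. ]), 85.7) 126.2 shoulder 331 (array([509.2, 183.4]), array([119.6,  13.3]), 83.4)
rack 1313 (array([542. , 181.6]), array([130.2, 122. ]), 84.2) 45.77145992657478
tray (array([ 547. , -166.3]), array([160.1, 253.2]), 80.1)
head (array([ 430.7, -147.8]), array([157.4,  38.5]), 90.0) 90.88495423054809
packs (array([ 568.3, -166.5]), array([133. , 217.2]), 74.9)
label 207 (array([419.8, 150.6]), array([45.8, 29.4]), 70.9) 26.944873292112828
recess floor 106 (array([ 437.6, -155.2]), array([41.2, 15.7]), 80.9)
top far tabtop 136 (array([572.9, 179.3]), array([49.9,  9.5]), 84.1) 125.7 shoulder 172 (array([572.5, 179.3]), array([119.3,   9.2]), 84.3)
top near tabtop 52 (array([508.6, 182.5]), array([20.3,  7.8]), 88.9) 125.5 shoulder 221 (array([508.8, 182.2]), array([118.4,   9.1]), 84.4)
rack 2538 (array([541. , 181.1]), array([130.2, 120.2]), 84.1) 44.06691626149105
tray (array([ 547.2, -166.9]), array([157.2, 254.7]), 80.3)
head (array([ 440. , -148.5]), array([157.5,  36.7]), 82.6) 88.94603463980873
packs (array([ 568.6, -167. ]), array([131.3, 216.2]), 75.4)
label 304 (array([419.6, 151.7]), array([50. , 28.1]), 69.1) 25.305608393424187
recess floor 366 (array([ 440.5, -157.9]), array([89.3, 42.3]), 84.6)
```

View pics/crop1.png

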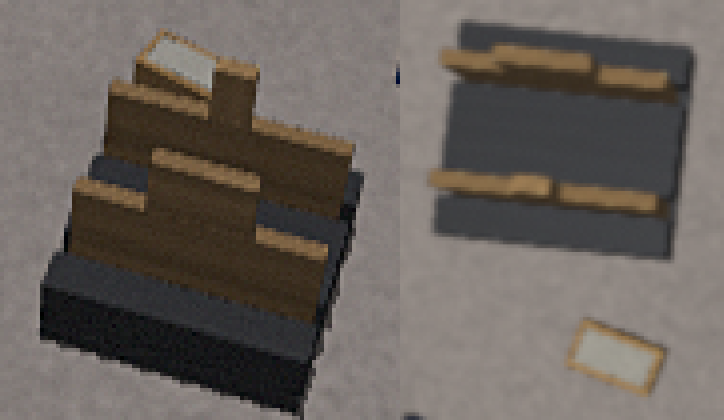

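The crop confirms it. The far board (crop left (205,215), top (217,187)) has the 50 mm tab, so it is the broad board; the near one has the 20 mm tab. I'll move above the broad board.

drive_tool(plan=[[[0,0,0],0.0572],[[0,0,0],0.0572],[[0,0,0],0.0572],[[0,0,0],0.0572],[[0,0,0],0.0572],[[0,0,0],0.0572],[[0,0,0],0.0572],[[0,0,0],0.0572],[[-0.267,0.253,0],0],[[-0.267,0.253,0],0],[[-0.267,0.253,0],0],[[-0.267,0.253,0],0],[[-0.267,0.253,0],0],[[-0.267,0.253,0],0],[[-0.267,0.253,0],0],[[-0.267,0.253,0],0],[[-0.267,0.253,0],0],[[-0.267,0.253,0],0],[[-0.267,0.253,0],0],[[-0.267,0.253,0],0]], gripper=0.05, newtons=60)

```text
time: 3.3
tcp_pos: [574.4, 178.3, 231.5]
tool_rot: [[0.103, 0.995, 0.001], [0.995, -0.103, 0.0], [0.001, 0.0, -1.0]]
ft_force: [0.7, 1.3, -0.4]
width: 44.7
grip_force: 0.0
```

```bash
cat >> h.py <<'E'
def rect(p):
    (c,s,an)=cv2.minAreaRect(p[:,:2].astype(np.float32)); return np.round(c,1),np.round(s,1),round(an,1)
def go(x,y,z,yaw):
    "shift (after the twist) and twist, in units, to bring the TCP to x,y,z with tool y at yaw deg"
    s=telemetry.observe(); R=np.array(s["tool_rot"]); cur=np.degrees(np.arctan2(R[1,1],R[0,1]))
    dw=(yaw-cur+90)%180-90; t=np.radians(cur+dw); d=np.array([x,y,z])-s["tcp_pos"]
    yt=np.array([np.cos(t),np.sin(t)]); xt=np.array([-yt[1],yt[0]])
    print("t",round(s["time"],2),"tcp",np.round(s["tcp_pos"],1),"yaw",round(cur,2),"tilt",np.round(R[:2,2],4),"w",round(s["width"],1),"F",np.round(s["ft_force"],1))
    print("UNITS shift",np.round(np.array([d[:2]@xt,d[:2]@yt,-d[2]])/150,4),"twist",round(-dw/180,4),"mm",np.round(np.linalg.norm(d),1))
E
python3 - <<'E'
from h import *
go(573,179.4,90,-5.9)
for cam in("scene","top"):
    W=np.load(f"{cam}_W.npy").reshape(-1,3); x,y,z=W.T
    T=(x>350)&(x<760)&(y>-310)&(y<-30)
    m=T&(z>52)&(z<70); print(cam,"tray",rect(W[m]));m=T&(z>52)&(z<100); print(cam,"trayall",rect(W[m]))
    m=T&(z>84)&(z<95)&(x<470); print("head",m.sum(),rect(W[m]),np.median(z[m]))
    m=T&(z>76)&(z<87)&(x>500); print("packs",m.sum(),rect(W[m]))
E
```

```text
t 3.3 tcp [574.4 178.3 231.5] yaw -5.92 tilt [0.0005 0.0005] w 44.7 F [ 0.7  1.3 -0.4]
UNITS shift [ 0.006  -0.01    0.9436] twist -0.0001 mm 141.5
scene tray (array([ 558.7, -168.3]), array([160. , 273.8]), 80.0)
scene trayall (array([ 557.9, -168.2]), array([160.1, 275.2]), 80.1)
head 938 (array([ 447.9, -149. ]), array([157.2,  53.8]), 81.6) 90.79850006694845
packs 3023 (array([ 620.1, -179.1]), array([127.7, 122.3]), 80.3)
top tray (array([ 557.3, -168.6]), array([157.2, 275.1]), 80.4)
top trayall (array([ 557.3, -168.6]), array([157.2, 275.1]), 80.3)
head 1353 (array([ 449.3, -150.2]), array([156.9,  50.1]), 80.3) 88.92444400101549
packs 3095 (array([ 620.8, -179.1]), array([126. , 121.3]), 80.1)
```

drive_tool(plan=[[[0.006,-0.01,0.1],0],[[0,0,0.2],0],[[0,0,0.2],0],[[0,0,0.2],0],[[0,0,0.15],0],[[0,0,0.094],0],[[0,0,0],0],[[0,0,0],0]])

```text
time: 4.3
tcp_pos: [572.3, 181.0, 90.4]
tool_rot: [[0.103, 0.995, 0.001], [0.995, -0.103, 0.0], [0.0, 0.001, -1.0]]
ft_force: [0.6, 0.1, 0.6]
width: 44.5
grip_force: 0.0
```

drive_tool(plan=[[[0,0,0],0],[[0,0,0],0],[[0,0,0],0],[[0,0,0],0],[[0,0,0],0],[[0,0,0],0]], gripper=-1, newtons=60)

```text
time: 5.05
tcp_pos: [572.5, 180.9, 90.4]
tool_rot: [[0.103, 0.995, 0.001], [0.995, -0.103, 0.001], [0.001, 0.001, -1.0]]
ft_force: [-0.8, -0.1, 7.7]
width: 8.1
grip_force: 59.1
```

drive_tool(plan=[[[0,0,-0.05],0],[[0,0,-0.15],0],[[0,0,-0.2],0],[[0,0,-0.2],0],[[0,0,-0.2],0],[[0,0,-0.1],0],[[0,0,0],0.0],[[0,0,0],0]])

```text
time: 6.05
tcp_pos: [571.3, 180.7, 223.7]
tool_rot: [[0.103, 0.995, -0.001], [0.995, -0.103, -0.001], [-0.001, -0.001, -1.0]]
ft_force: [-0.4, 0.8, -0.7]
width: 8.5
grip_force: 59.2
```

```bash
python3 - <<'E'
from h import *
go(520.1,-162.1,226,-9.75)
E
```

```text
t 6.05 tcp [571.3 180.7 223.7] yaw -5.92 tilt [-0.0015 -0.0005] w 8.5 F [-0.4  0.8 -0.7]
UNITS shift [-2.31    0.0505 -0.0155] twist 0.0213 mm 346.6
```

drive_tool(plan=[[[0,0,-0.015],0.0213],[[-0.15,0,0],0],[[-0.27,0.01,0],0],[[-0.27,0.01,0],0],[[-0.27,0.01,0],0],[[-0.27,0.01,0],0],[[-0.27,0.01,0],0],[[-0.27,0,0],0],[[-0.27,0,0],0],[[-0.2,0,0],0],[[-0.07,0,0],0],[[0,0,0],0],[[0,0,0],0],[[0,0,0],0]])

```text
time: 7.8
tcp_pos: [520.8, -160.8, 226.8]
tool_rot: [[0.168, 0.986, -0.0], [0.986, -0.168, 0.0], [0.0, -0.0, -1.0]]
ft_force: [-0.5, 0.4, -0.5]
width: 7.7
grip_force: 59.2
```

```bash
python3 - <<'E'
from h import *
go(520.1,-162.1,226,-9.75)
for cam in("scene","top"):
    im,d=vision.capture(cam); W=world(cam,d).reshape(-1,3); cv2.imwrite(f"pics/{cam}1.png",im[:,:,::-1]); x,y,z=W.T
    np.save(f"{cam}_W1.npy",W)
    B=(abs(x-520)<45)&(abs(y+162)<75)
    for lo,hi in((150,175),(175,195),(215,230)):
        m=B&(z>lo)&(z<hi); print(cam,lo,m.sum(),rect(W[m]) if m.sum()>5 else "")
    m=B&(z>130)&(z<225); p=W[m]
    # plane fit
    c=p.mean(0); n=np.linalg.svd(p-c,full_matrices=False)[2][2]; n*=np.sign(n[0]); print("plane n",n.round(3),"c",c.round(1),"zmin",np.percentile(p[:,2],.5))
E
python3 -c "
import cv2,numpy as np
a=cv2.imread('pics/scene1.png')[120:270,100:260]; cv2.imwrite('pics/crop2.png',cv2.resize(a,None,fx=4,fy=4,interpolation=3))"
```

```text
t 7.8 tcp [ 520.8 -160.8  226.8] yaw -9.65 tilt [-0.0002  0.0003] w 7.7 F [-0.5  0.4 -0.5]
UNITS shift [-0.009  -0.0032  0.0053] twist 0.0005 mm 1.6
scene 150 485 (array([ 521.3, -161.7]), array([120.7,  12.2]), 81.3)
scene 175 428 (array([ 523.8, -162. ]), array([122.4,   9.3]), 82.9)
scene 215 373 (array([ 522.4, -161.1]), array([120.3,  16.7]), 80.1)
plane n [ 0.987 -0.159  0.003] c [ 524.6 -158.   188.3] zmin 150.19498913057325
top 150 83 (array([ 520.2, -137.8]), array([73.4,  7.2]), 74.8)
top 175 62 (array([ 520.8, -133. ]), array([63.6,  8.1]), 72.8)
top 215 158 (array([ 524.6, -128.4]), array([53.2, 12.5]), 73.1)
plane n [ 0.978 -0.209  0.002] c [ 522.2 -128.3  186.8] zmin 148.6962390136207
```

View pics/crop2.png

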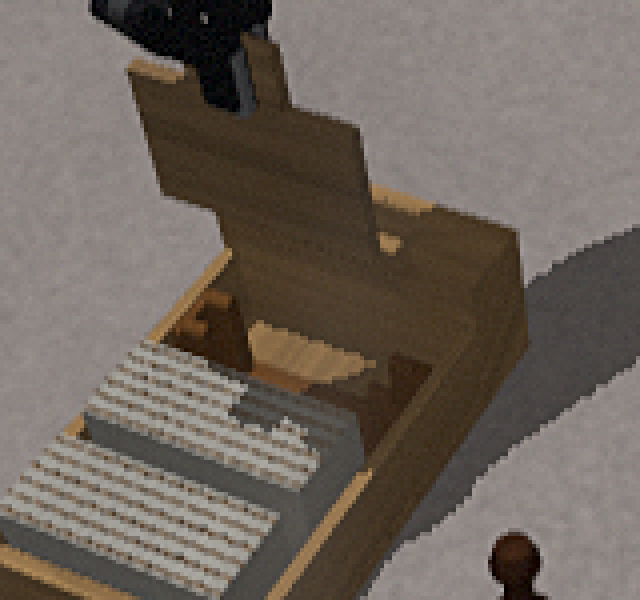

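```bash
python3 - <<'E'
from h import *
a=np.radians(-9.75); U=np.array([np.cos(a),np.sin(a)]); V=np.array([-U[1],U[0]])
for cam in("scene","top"):
    W=np.load(f"{cam}_W.npy").reshape(-1,3); u=W[:,:2]@U-540; v=W[:,:2]@V+71.5; z=W[:,2]
    for s in(1,-1):
        g=(s*v>50)&(s*v<62)&(abs(u)<32)
        print(cam,s)
        for k in range(-28,28,4):
            m=g&(u>=k)&(u<k+4)
            if m.sum(): print("  u",k,k+4,"n",m.sum(),"z med/max",z[m].round(0).astype(int)[np.argsort(z[m])][::max(1,m.sum()//6)])
    m=(abs(u)<25)&(z>58)&(z<68); print("lips",rect(W[m&(v>45)&(v<67)]),rect(W[m&(v<-45)&(v>-67)]))
E
```

```text
scene 1
  u -16 -12 n 2 z med/max [65 66]
  u -12 -8 n 13 z med/max [56 64 64 65 65 67 70]
  u -8 -4 n 22 z med/max [49 52 55 57 59 63 64 67]
  u 4 8 n 2 z med/max [59 64]
  u 8 12 n 7 z med/max [63 65 65 66 66 67 67]
  u 12 16 n 40 z med/max [29 38 47 54 57 63 65]
  u 16 20 n 16 z med/max [27 44 46 48 51 53 60 65]
scene -1
  u -28 -24 n 5 z med/max [ 9  9  9 10 12]
  u -24 -20 n 3 z med/max [ 8  9 11]
  u -20 -16 n 3 z med/max [19 47 63]
  u -16 -12 n 10 z med/max [ 9 38 40 54 56 61 64 64 66 67]
  u -12 -8 n 21 z med/max [13 26 36 56 64 65 67]
  u -8 -4 n 63 z med/max [12 23 31 40 49 57 65]
  u 0 4 n 1 z med/max [57]
  u 4 8 n 3 z med/max [39 52 59]
  u 8 12 n 13 z med/max [35 53 63 64 66 67 68]
  u 12 16 n 30 z med/max [43 49 55 59 63 64]
  u 16 20 n 9 z med/max [47 49 53 53 54 55 60 60 65]
lips (array([ 530.2, -105.1]), array([17.2, 35.4]), 79.2) (array([ 512. , -218.3]), array([18.8, 35.7]), 80.7)
top 1
  u -28 -24 n 9 z med/max [ 6  6  6  7  7  7  7  7 10]
  u -24 -20 n 10 z med/max [5 6 6 6 7 7 7 7 9 9]
  u -20 -16 n 17 z med/max [ 6  6  7  8  9 11 32 45 59]
  u -16 -12 n 19 z 
[... 505 characters left out ...]
 5 5 6 6 7 7 7 7 9]
  u -20 -16 n 13 z med/max [ 5  6  7  9 10 12 55]
  u -16 -12 n 25 z med/max [12 28 45 56 62 63 64]
  u -12 -8 n 10 z med/max [61 63 63 63 64 64 65 65 65 65]
  u -8 -4 n 6 z med/max [11 59 60 62 63 63]
  u -4 0 n 6 z med/max [ 9  9 11 11 12 13]
  u 0 4 n 11 z med/max [ 6  8  9 10 11 11 12 12 12 12 13]
  u 4 8 n 27 z med/max [ 9 12 23 36 46 58 60]
  u 8 12 n 13 z med/max [59 61 62 62 65 65 66]
  u 12 16 n 9 z med/max [61 63 63 63 64 64 64 64 65]
  u 16 20 n 2 z med/max [8 8]
  u 20 24 n 10 z med/max [5 5 6 6 6 7 8 8 8 8]
  u 24 28 n 9 z med/max [4 6 7 7 8 9 9 9 9]
lips (array([ 529.6, -104.9]), array([18.2, 32.3]), 81.4) (array([ 510.1, -218.5]), array([17.9, 31.7]), 80.7)
```

drive_tool(plan=[[[-0.008,0,0.1],0],[[0,0,0.2],0],[[0,0,0.15],0],[[0,0,0.05],0],[[0,0,0],0]])

```text
time: 8.52
tcp_pos: [520.1, -163.3, 151.4]
tool_rot: [[0.17, 0.985, -0.001], [0.985, -0.17, 0.0], [-0.0, -0.001, -1.0]]
ft_force: [-0.0, -0.4, -0.1]
width: 8.6
grip_force: 59.2
```

drive_tool(plan=[[[0,0,0.02],0],[[0,0,0.02],0],[[0,0,0.02],0],[[0,0,0.02],0],[[0,0,0.02],0],[[0,0,0.02],0],[[0,0,0],0]])

```text
time: 9.4
tcp_pos: [520.2, -163.2, 133.7]
tool_rot: [[0.17, 0.986, -0.0], [0.986, -0.17, 0.0], [-0.0, -0.0, -1.0]]
ft_force: [-0.7, 0.4, -0.4]
width: 8.4
grip_force: 59.2
```

drive_tool(plan=[[[0.004,0,0.03],0],[[0,0,0.03],0],[[0,0,0.03],0],[[0,0,0.03],0],[[0,0,0.03],0],[[0,0,0.03],0],[[0,0,0.03],0],[[0,0,0.03],0],[[0,0,0.02],0],[[0,0,0.01],0],[[0,0,0],0]])

```text
time: 10.78
tcp_pos: [520.5, -162.7, 93.4]
tool_rot: [[0.17, 0.986, -0.0], [0.986, -0.17, -0.0], [-0.0, -0.0, -1.0]]
ft_force: [0.4, -0.3, -1.3]
width: 8.2
grip_force: 59.2
```

drive_tool(plan=[[[0,0,0.007],0],[[0,0,0.007],0],[[0,0,0.007],0],[[0,0,0],0]])

```text
time: 11.28
tcp_pos: [520.6, -162.7, 90.4]
tool_rot: [[0.17, 0.985, 0.0], [0.985, -0.17, -0.0], [0.0, 0.0, -1.0]]
ft_force: [-0.8, 0.1, 0.2]
width: 8.1
grip_force: 59.3
```

drive_tool(plan=[[[0,0,0.005],0],[[0,0,0.005],0],[[0,0,0],0]])

```text
time: 11.65
tcp_pos: [520.9, -162.7, 90.3]
tool_rot: [[0.17, 0.985, 0.002], [0.985, -0.17, 0.0], [0.001, 0.002, -1.0]]
ft_force: [-4.0, 1.7, 22.2]
width: 8.6
grip_force: 62.6
```

drive_tool(plan=[[[0,0,0],0],[[0,0,0],0],[[0,0,0],0],[[0,0,0],0]], gripper=-0.2)

```text
time: 12.15
tcp_pos: [520.4, -162.6, 88.6]
tool_rot: [[0.17, 0.985, -0.0], [0.985, -0.17, 0.0], [-0.0, -0.0, -1.0]]
ft_force: [0.5, 0.4, -0.6]
width: 34.2
grip_force: 0.0
```

drive_tool(plan=[[[0,0,-0.05],0],[[0,0,-0.15],0],[[0,0,-0.25],0],[[0,0,-0.25],0],[[0,0,-0.25],0],[[0,0,0],0]])

```text
time: 12.9
tcp_pos: [521.7, -163.2, 234.3]
tool_rot: [[0.17, 0.985, 0.005], [0.985, -0.17, -0.001], [0.0, 0.005, -1.0]]
ft_force: [0.6, 0.6, -0.9]
width: 34.0
grip_force: 0.0
```

```bash
python3 - <<'E'
from h import *
go(419.7,151.2,200,-20)
E
```

```text
t 12.9 tcp [ 521.7 -163.2  234.3] yaw -9.77 tilt [ 0.0053 -0.0007] w 34.0 F [ 0.6  0.6 -0.9]
UNITS shift [ 1.7367 -1.3559  0.2284] twist 0.0568 mm 332.3
```

drive_tool(plan=[[[0,0,0],0.0595],[[0.2,-0.155,0],0],[[0.27,-0.211,0],0],[[0.27,-0.211,0.04],0],[[0.27,-0.211,0.04],0],[[0.27,-0.211,0.05],0],[[0.27,-0.211,0.05],0],[[0.187,-0.146,0.05],0],[[0,0,0],0],[[0,0,0],0]], gripper=0.05)

```text
time: 14.15
tcp_pos: [420.9, 152.0, 196.6]
tool_rot: [[0.35, 0.937, -0.0], [0.937, -0.35, -0.001], [-0.001, -0.0, -1.0]]
ft_force: [-0.2, -0.3, 0.5]
width: 44.8
grip_force: 0.0
```

```bash
python3 - <<'E'
from h import *
go(419.7,151.2,14,-20.5)
im,d=vision.capture("scene"); W=world("scene",d).reshape(-1,3); cv2.imwrite("pics/s2.png",cv2.resize(im[140:310,80:400,::-1],None,fx=2.5,fy=2.5,interpolation=3))
x,y,z=W.T; B=(abs(x-520)<45)&(abs(y+162)<75)&(z>97)&(z<150); print("tab",rect(W[B]),np.percentile(z[B],[2,50,98,100]))
E
```

```text
t 14.15 tcp [420.9 152.  196.6] yaw -20.49 tilt [-0.0004 -0.0007] w 44.8 F [-0.2 -0.3  0.5]
UNITS shift [-0.0079 -0.0058  1.2171] twist 0.0001 mm 182.6
tab (array([ 522.3, -163.2]), array([51.5, 12. ]), 82.8) [ 97.80228364 117.2685185  129.89304665 131.46400296]
```

View pics/s2.png

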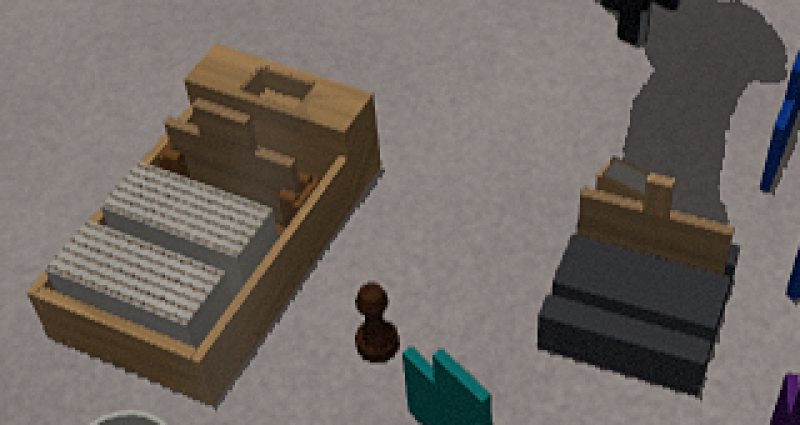

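The board is seated in the slot, with its tab at crop (222,125) and its top near z 127. Next I'll grasp the label block.

drive_tool(plan=[[[-0.008,-0.006,0.15],0],[[0,0,0.27],0],[[0,0,0.27],0],[[0,0,0.27],0],[[0,0,0.18],0],[[0,0,0.077],0],[[0,0,0],0],[[0,0,0],0]])

```text
time: 15.2
tcp_pos: [420.0, 151.5, 18.2]
tool_rot: [[0.351, 0.936, -0.001], [0.936, -0.351, 0.0], [-0.0, -0.001, -1.0]]
ft_force: [-0.1, -0.9, 0.2]
width: 45.0
grip_force: 0.0
```

drive_tool(plan=[[[0,0,0],0],[[0,0,0],0],[[0,0,0],0],[[0,0,0],0],[[0,0,0],0]], gripper=-1, newtons=40)

```text
time: 15.82
tcp_pos: [419.9, 152.0, 18.6]
tool_rot: [[0.35, 0.937, -0.0], [0.937, -0.35, 0.001], [0.001, -0.001, -1.0]]
ft_force: [-0.1, -1.7, 5.4]
width: 26.6
grip_force: 39.1
```

drive_tool(plan=[[[0,0,0],0],[[0,0,0],0],[[0,0,0.02],0],[[0,0,0.02],0],[[0,0,0],0],[[0,0,0],0]], gripper=0.05)

```text
time: 16.58
tcp_pos: [419.5, 152.2, 11.8]
tool_rot: [[0.351, 0.936, -0.002], [0.936, -0.351, 0.001], [0.0, -0.002, -1.0]]
ft_force: [0.5, 0.6, 0.2]
width: 44.7
grip_force: 0.0
```

drive_tool(plan=[[[0,0,0],0],[[0,0,0],0],[[0,0,0],0],[[0,0,0],0],[[0,0,0],0]], gripper=-1, newtons=40)

```text
time: 17.2
tcp_pos: [419.5, 152.2, 12.0]
tool_rot: [[0.35, 0.937, -0.002], [0.937, -0.35, 0.001], [0.0, -0.002, -1.0]]
ft_force: [-2.0, 0.1, 6.3]
width: 27.3
grip_force: 39.8
```

drive_tool(plan=[[[0,0,-0.05],0],[[0,0,-0.15],0],[[0,0,-0.25],0],[[0,0,-0.25],0],[[0,0,-0.25],0],[[0,0,-0.25],0],[[0,0,0],0],[[0,0,0],0]])

```text
time: 18.2
tcp_pos: [419.3, 152.3, 191.3]
tool_rot: [[0.349, 0.937, -0.002], [0.937, -0.349, 0.001], [0.0, -0.003, -1.0]]
ft_force: [-0.6, 0.8, 0.2]
width: 26.9
grip_force: 39.7
```

```bash
python3 - <<'E'
from h import *
go(449,-150,196,-9.75)
E
```

```text
t 18.2 tcp [419.3 152.3 191.3] yaw -20.44 tilt [-0.0024  0.0009] w 26.9 F [-0.6  0.8  0.2]
UNITS shift [-1.953   0.5364 -0.0312] twist -0.0594 mm 303.8
```

drive_tool(plan=[[[0,0.05,0],-0.03],[[-0.1,0.2,0],-0.0294],[[-0.22,0.2,0],0],[[-0.26,0.086,0],0],[[-0.26,0,0],0],[[-0.26,0,0],0],[[-0.26,0,0],0],[[-0.26,0,0],0],[[-0.2,0,0],0],[[-0.1,0,0],0],[[-0.03,0,0],0],[[0,0,0],0],[[0,0,0],0]])

```text
time: 19.82
tcp_pos: [447.2, -152.6, 191.3]
tool_rot: [[0.168, 0.986, -0.002], [0.986, -0.168, 0.001], [0.001, -0.002, -1.0]]
ft_force: [-0.0, 0.5, -1.2]
width: 27.0
grip_force: 39.6
```

```bash
python3 - <<'E'
from h import *
go(449,-150,98,-9.75)
a=np.radians(-9.75); U=np.array([np.cos(a),np.sin(a)]); V=np.array([-U[1],U[0]])
for cam in("scene","top"):
    im,d=vision.capture(cam); W=world(cam,d).reshape(-1,3); x,y,z=W.T
    B=(abs(x-449)<60)&(abs(y+150)<60)
    m=B&(z>178)&(z<212)
    print(cam,m.sum(),rect(W[m]) if m.sum()>5 else "", np.percentile(z[m],[1,99]) if m.any() else "")
    q=W[m]; 
    if m.any(): print(" u range",np.percentile(q[:,:2]@U,[1,99]).round(1)," v",np.percentile(q[:,:2]@V,[1,99]).round(1))
    # recess from the initial picture
    W=np.load(f"{cam}_W.npy").reshape(-1,3); u=W[:,:2]@U; v=W[:,:2]@V; z=W[:,2]
    c0=np.array([449,-150])
    h=(abs(u-c0@U)<40)&(abs(v-c0@V)<95)&(z>84)&(z<95); print(" head u",np.percentile(u[h],[.5,99.5]).round(1),"v",np.percentile(v[h],[.5,99.5]).round(1))
    f=(abs(u-c0@U)<22)&(abs(v-c0@V)<35)&(z<82); print(" recess pts",f.sum(),"u",np.percentile(u[f],[1,99]).round(1),"v",np.percentile(v[f],[1,99]).round(1),"z",np.percentile(z[f],[2,50,98]))
s=telemetry.observe()["tcp_pos"][:2]; print("tcp u,v",s@U,s@V,"target",c0@U,c0@V)
cv2.imwrite("pics/s3.png",cv2.resize(vision.capture("scene")[0][130:250,100:260,::-1],None,fx=4,fy=4,interpolation=3))
E
```

```text
t 19.82 tcp [ 447.2 -152.6  191.3] yaw -9.7 tilt [-0.0023  0.0011] w 27.0 F [-0.   0.5 -1.2]
UNITS shift [0.0188 0.0088 0.6218] twist 0.0003 mm 93.3
scene 417 (array([ 451. , -146.8]), array([45.9, 51.3]), 44.1) [180.89375324 211.35039136]
 u range [445.7 493. ]  v [-97.5 -48. ]
 head u [441.5 494.5] v [-147.9    7.3]
 recess pts 185 u [449.5 489.7] v [-99.1 -53.9] z [63.29815085 69.50082988 81.18736285]
top 295 (array([ 448.3, -138.2]), array([22.3, 52.8]), 82.7) [180.58035477 210.20513162]
 u range [441.8 490.3]  v [-70.6 -49.5]
 head u [443.3 493. ] v [-149.1    6.1]
 recess pts 395 u [453.6 483.7] v [-98.9 -51.2] z [60.27349155 63.09848269 77.90062492]
tcp u,v 466.64388841602783 -74.80340128494879 target 467.91709609443063 -71.79548163049962
```

View pics/s3.png

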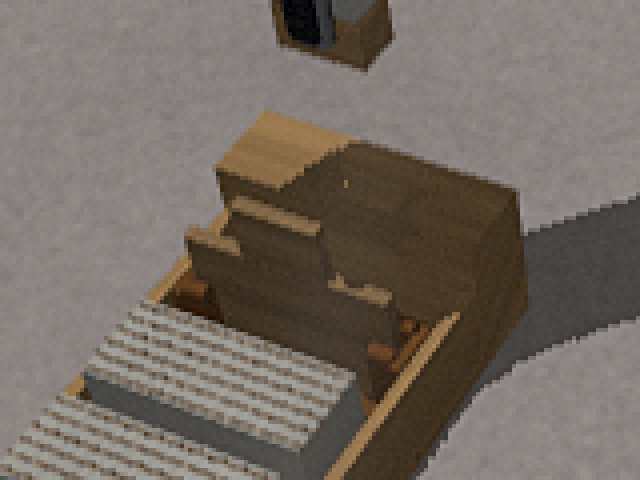

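The block is held with its label up. I'll measure the recess mouth accurately by intersecting rays with its plane.

```bash
python3 - <<'E'
from h import *
a=np.radians(-9.75); U=np.array([np.cos(a),np.sin(a)]); V=np.array([-U[1],U[0]])
def plane(cam,z0,W):
    P=vision.camera_params(cam); C=-np.array(P["R"]).T@np.array(P["t"]); D=W-C; return C+D*((z0-C[2])/D[...,2])[...,None]
def inten(cam):return np.load(f"{cam}_im.npy")
for cam in("scene","top"):
    W=np.load(f"{cam}_W.npy"); zt=90.8 if cam=="scene" else 89
    Q=plane(cam,zt,W); u=Q[...,:2]@U; v=Q[...,:2]@V
    H=(abs(u-468)<21)&(abs(v+71.5)<70)
    hole=H&(W[...,2]<zt-5); n,l,st,c=cv2.connectedComponentsWithStats(hole.astype(np.uint8)); k=1+st[1:,4].argmax(); h=l==k
    px=np.abs(np.diff(u[h][:2])) 
    print(cam,h.sum(),"u",u[h].min().round(1),u[h].max().round(1),"v",v[h].min().round(1),v[h].max().round(1),"centroid",u[h].mean().round(2),v[h].mean().round(2),"pix mm",np.round(abs(v[200,370]-v[200,371]),2))
    print(rect(Q[h]))
    im,d=vision.capture(cam); W=world(cam,d)
    # block in hand: underside/side faces; v extents by z band
    X=W.reshape(-1,3); uu=X[:,:2]@U; vv=X[:,:2]@V; z=X[:,2]
    for lo in range(176,212,4):
        m=(abs(uu-467)<30)&(abs(vv+74)<45)&(z>lo)&(z<lo+4)
        if m.sum()>3: print("  z",lo,m.sum(),"u",uu[m].min().round(1),np.median(uu[m]).round(1),uu[m].max().round(1),"v",vv[m].min().round(1),vv[m].max().round(1))
E
```

```text
scene 219 u 455.6 483.8 v -95.1 -43.9 centroid 470.18 -68.74 pix mm 1.83
(array([ 451.1, -148. ]), array([51.2, 28.1]), 79.9)
  z 180 29 u 453.3 478.1 481.3 v -95.9 -48.9
  z 184 45 u 453.7 478.7 481.2 v -98.1 -47.1
  z 188 29 u 451.4 478.1 480.5 v -97.8 -47.6
  z 192 31 u 452.6 479.3 487.1 v -98.2 -48.1
  z 196 37 u 453.1 478.8 490.3 v -99.0 -47.4
  z 200 52 u 438.8 479.6 492.7 v -97.1 -48.0
  z 204 152 u 437.5 464.8 493.5 v -98.7 -48.3
  z 208 37 u 447.8 479.5 493.4 v -84.1 -61.9
top 404 u 452.6 483.3 v -97.1 -45.1 centroid 467.99 -71.04 pix mm 1.98
(array([ 449.2, -149.3]), array([52. , 30.6]), 80.3)
  z 180 9 u 457.5 470.0 478.9 v -50.7 -50.1
  z 184 12 u 452.2 463.7 477.0 v -59.7 -49.6
  z 188 6 u 459.3 469.9 478.7 v -50.8 -50.0
  z 192 9 u 452.4 461.2 469.8 v -50.7 -49.6
  z 196 20 u 441.9 463.7 490.5 v -68.0 -49.7
  z 200 68 u 440.3 468.4 492.1 v -73.0 -49.6
  z 204 162 u 442.2 465.2 490.3 v -72.7 -49.5
  z 208 10 u 439.2 466.4 491.9 v -69.3 -63.3<stdin>:4: RuntimeWarning: divide by zero encountered in divide
<stdin>:4: RuntimeWarning: invalid value encountered in multiply
<stdin>:8: RuntimeWarning: invalid value encountered in matmul
```

drive_tool(plan=[[[0.0227,0.0167,0.1],0],[[0,0,0.2],0],[[0,0,0.15],0],[[0,0,0.06],0],[[0,0,0],0],[[0,0,0],0],[[0,0,0],0]])

```text
time: 20.95
tcp_pos: [450.3, -150.7, 115.6]
tool_rot: [[0.17, 0.985, -0.001], [0.985, -0.17, 0.001], [0.0, -0.001, -1.0]]
ft_force: [-0.2, -0.3, -1.0]
width: 27.1
grip_force: 39.6
```

```bash
cat >> h.py <<'E'
def gouv(u,v,z):
    a=np.radians(-9.75); U=np.array([np.cos(a),np.sin(a)]); V=np.array([-U[1],U[0]]); s=np.array(telemetry.observe()["tcp_pos"]); print("uv",s[:2]@U,s[:2]@V)
    go(*(u*U+v*V),z,-9.75)
E
python3 -c "
from h import *
gouv(469.1,-71.4,100)"
```

```text
uv 469.2835070894879 -72.25244907487556
t 20.95 tcp [ 450.3 -150.7  115.6] yaw -9.78 tilt [-0.0007  0.0005] w 27.1 F [-0.2 -0.3 -1. ]
UNITS shift [ 0.0057 -0.0012  0.1037] twist -0.0002 mm 15.6
```

Aligned to within 1 mm; I'll lower it gently.

drive_tool(plan=[[[0.005,0,0.02],0],[[0,0,0.02],0],[[0,0,0.02],0],[[0,0,0.02],0],[[0,0,0.02],0],[[0,0,0],0]])

```text
time: 21.7
tcp_pos: [449.8, -150.0, 99.7]
tool_rot: [[0.17, 0.985, -0.002], [0.985, -0.17, 0.001], [0.0, -0.002, -1.0]]
ft_force: [-0.5, -0.1, -0.3]
width: 26.9
grip_force: 39.6
```

drive_tool(plan=[[[0,0,0.01],0],[[0,0,0.01],0],[[0,0,0],0]])

```text
time: 22.08
tcp_pos: [450.0, -149.9, 96.9]
tool_rot: [[0.17, 0.985, -0.002], [0.985, -0.17, 0.001], [0.0, -0.002, -1.0]]
ft_force: [-0.5, -0.4, -1.3]
width: 27.2
grip_force: 39.6
```

drive_tool(plan=[[[0,0,0.01],0],[[0,0,0.01],0],[[0,0,0.008],0],[[0,0,0],0]])

```text
time: 22.58
tcp_pos: [449.9, -149.9, 92.7]
tool_rot: [[0.17, 0.985, -0.002], [0.985, -0.17, 0.001], [0.0, -0.002, -1.0]]
ft_force: [0.2, -0.8, -0.6]
width: 27.1
grip_force: 39.6
```

drive_tool(plan=[[[0,0,0],0],[[0,0,0],0],[[0,0,0],0],[[0,0,0],0],[[0,0,-0.1],0],[[0,0,-0.2],0],[[0,0,0],0]], gripper=0)

```text
time: 23.45
tcp_pos: [450.9, -150.2, 139.1]
tool_rot: [[0.17, 0.985, 0.001], [0.985, -0.17, 0.0], [0.0, 0.001, -1.0]]
ft_force: [0.5, -0.2, -0.3]
width: 42.4
grip_force: 0.0
```

drive_tool(plan=[[[0,0,0],0],[[0,0,0],0],[[0,0,0],0],[[0,0,0],0],[[0,0,0],0],[[0,0,0],0]], gripper=-1)

```text
time: 24.2
tcp_pos: [450.0, -150.0, 137.7]
tool_rot: [[0.17, 0.985, -0.002], [0.985, -0.17, 0.001], [0.0, -0.002, -1.0]]
ft_force: [0.5, -0.9, -0.6]
width: -0.2
grip_force: 0.0
```

```bash
python3 - <<'E'
from h import *
gouv(468.5,-71.4,95)
a=np.radians(-9.75); U=np.array([np.cos(a),np.sin(a)]); V=np.array([-U[1],U[0]])
for cam in("scene","top"):
    im,d=vision.capture(cam); X=world(cam,d).reshape(-1,3); uu=X[:,:2]@U-468.2; vv=X[:,:2]@V+71; z=X[:,2]
    for s in(-1,1):
        m=(abs(uu)<12)&(s*vv>15)&(s*vv<23)&(z<115)&(z>50); print(cam,s,m.sum(),np.percentile(z[m],[5,50,95]).round(1) if m.any() else "")
    m=(abs(uu)<20)&(abs(vv)>35)&(abs(vv)<70)&(z<100)&(z>80); print(" head",np.median(z[m]))
E
```

```text
uv 468.93016833644674 -71.59045452441904
t 24.2 tcp [ 450.  -150.   137.7] yaw -9.79 tilt [-0.002   0.0007] w -0.2 F [ 0.5 -0.9 -0.6]
UNITS shift [ 0.0013 -0.0029  0.2848] twist -0.0002 mm 42.7
scene -1 27 [89.7 90.9 93.1]
scene 1 33 [88.6 91.  93.4]
 head 91.09250547795136
top -1 0 
top 1 48 [86.3 89.  90.8]
 head 88.96038372320994
```

It dropped in and already reads flush. I'll press it lightly with the shut fingers to make sure.

drive_tool(plan=[[[0,0,0.15],0],[[0,0,0.1],0],[[0,0,0.03],0],[[0,0,0.015],0],[[0,0,0.012],0],[[0,0,0],0]])

```text
time: 25.05
tcp_pos: [450.1, -149.9, 91.9]
tool_rot: [[0.17, 0.985, -0.002], [0.985, -0.17, 0.001], [0.0, -0.002, -1.0]]
ft_force: [-0.2, -0.1, -0.2]
width: 0.0
grip_force: 0.0
```

drive_tool(plan=[[[0,0,0.006],0],[[0,0,0.006],0],[[0,0,0.003],0],[[0,0,0],0]])

```text
time: 25.55
tcp_pos: [450.1, -149.9, 90.1]
tool_rot: [[0.17, 0.985, -0.001], [0.985, -0.17, 0.001], [0.001, -0.001, -1.0]]
ft_force: [-1.7, 1.4, 12.9]
width: 0.0
grip_force: 6.1
```

Contact came at z 90 with 13 N, so the block is on the recess floor. I'll retreat and check.

drive_tool(plan=[[[0,0,-0.05],0],[[0,0,-0.2],0],[[0,0,-0.27],0],[[0,0,-0.27],0],[[0.25,0,-0.1],0],[[0.27,0.1,0],0],[[0.27,0.1,0],0],[[0.27,0,0],0],[[0,0,0],0],[[0,0,0],0]])

```text
time: 26.8
tcp_pos: [506.5, 1.1, 223.1]
tool_rot: [[0.17, 0.985, -0.002], [0.985, -0.17, 0.0], [-0.0, -0.002, -1.0]]
ft_force: [-0.7, -0.3, 0.3]
width: 0.2
grip_force: 0.0
```

```bash
python3 - <<'E'
from h import *
a=np.radians(-9.75); U=np.array([np.cos(a),np.sin(a)]); V=np.array([-U[1],U[0]])
out=[]
for cam in("scene","top"):
    im,d=vision.capture(cam); X=world(cam,d).reshape(-1,3); uu=X[:,:2]@U-468.2; vv=X[:,:2]@V+71; z=X[:,2]
    for s in(-1,1):
        m=(abs(uu)<12)&(s*vv>3)&(s*vv<23)&(z<115)&(z>50); print(cam,s,m.sum(),np.percentile(z[m],[5,50,95]).round(1) if m.any() else "")
    m=(abs(uu)<20)&(abs(vv)>35)&(abs(vv)<70)&(z<100)&(z>80); print(" head",np.median(z[m]))
    m=(abs(uu-72)<20)&(abs(vv)<24)&(z>123)&(z<140); print(" tab top",rect(X[m]),np.median(z[m]))
    c=im[150:300,90:250] if cam=="scene" else im[120:280,310:450]; out.append(cv2.resize(c[:,:,::-1],(400,400),interpolation=3))
cv2.imwrite("pics/end.png",np.hstack(out))
E
```

```text
scene -1 73 [89.  90.9 93. ]
scene 1 78 [89.3 91.5 93. ]
 head 91.0789908884401
 tab top (array([ 520.7, -161.9]), array([47.3, 10.2]), 81.6) 127.36370673354101
top -1 99 [86.8 89.4 91.7]
top 1 0 
 head 89.01633183505564
 tab top (array([ 516.8, -181.4]), array([6.2, 8.3]), 77.1) 125.71977358765352
```

View pics/end.png

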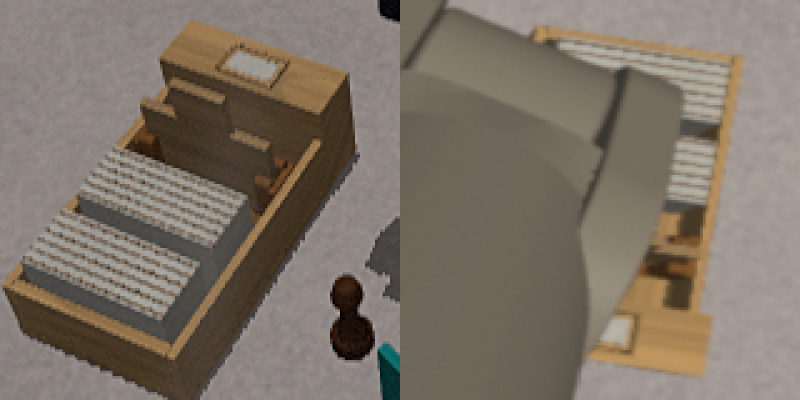

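The label block sits flush, label up, in the head (left crop (252,65)). The broad board stands fully down in the slot with its tab up, and the stamp hasn't moved. I'll hand in.

```bash
python3 -c "
from workcell import finish_job
print(finish_job())"
```

```text
the job is handed in; nothing more can be done
None
```

The job is handed in at about 27 s: the broad-tab board stands fully down in the tray slot, tab up, the label block is flush in the recess, label up, and I left the narrow-tabbed board and the stamp alone.

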